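# Refit a mixer roller and hold the belt tensioner back

## Robot

A 7-joint arm with a two-finger parallel gripper is mounted at the origin on the work surface. World frame = base frame: x ahead of the robot, y to its left, z up, the work surface at z = 0. Lengths are in m, angles in rad, forces in N, time in s.
With the tool pointing down it reaches from about 0.4 to 0.85 m from the base axis. Payload 10.4 kg.
Tool frame: the origin (TCP) lies midway between the tips of the shut fingers; the grasp point (between the pads) lies 19 mm behind it (manip.pinch_z is the distance from the TCP to the grasp point, in m); y points along the fingers, x is the direction in which the jaws open and shut, and the axes are right-handed (so a half turn about y gives the same grasp; the last joint's range is limited). The gripper opens to 85 mm and grips with 20 to 120 N. Pads are 22 mm wide; open, the fingers measure 114 mm over their backs; the gripper's body (76 mm by 85 mm) begins 54 mm behind the grasp point. The pads swing forward as they close: fully open they stand 13 mm farther back than shut.
Start: joints at [1.115, 0.332, -0.065, 1.46, 0.022, 1.35, -0.088], TCP at [0.262, -0.567, 0.192] pointing down, gripper open.
Joint ranges: [-2.6, 2.6], [-0.5, 2.12], [-1.47, 1.34], [0.16, 2.42], [-1.27, 4.41], [0.06, 2.06], [-2.6, 2.6]. Speed limits (rad/s): [2.22, 2.22, 2.79, 2.79, 3.14, 3.14, 3.14].

## Interface

Orientations are given as a unit quaternion [x, y, z, w].
In Python, from workcell import manip gives the robot as it stands.
- The arm moves only by the shell command python3 -m pendant 'ROWS' [OPENING] [FORCE]. ROWS is a JSON object of lists of equal length, an entry for each row: "offset": the shift along the tool's x, y, z scaled (see below), a list of three; "turn": the turn, a rotation vector about the tool's x, y, z scaled (see below), a list of three. A call has 1 to 12 rows; each row is the pose to reach, as a shift and turn from the pose measured when the call began, along the tool's axes at that moment; what a row does not reach only later rows make up. The controller multiplies each number of a shift by 200 mm and each number of a turn by 45 degrees. A row lasts 1/8 s, in which the tool goes at most 62.5 mm and 10.7 degrees, less where a joint would pass 70% of its speed; a pose out of reach is approached as far as the arm can. A call with a number of a shift or a turn outside -1 to 1 is refused whole. A call with a gripper value outside its range is refused whole. OPENING is the opening in per cent of the stroke, from 0 (shut) to 100 (fully open), set as the call begins (- or left out, the last holds). The fingers move at their own pace and stop on an object; FORCE is the grip in N (left out, the last holds). Time passes only in rows, so rows that repeat a pose let the fingers close. It gives the time, the measured TCP pose, the force and the opening at its end, in the units of the state.
- manip.get_obs(): the state, without advancing time (a new reading comes with each control period).
- manip.camera(name): name is "side" or "top"; returns (picture, depth): 420x560x3 uint8, red, green, blue; 420x560 float32, m along the optical axis (not along the pixel's ray), 0 where there is no reading.
- manip.camera_model(name): a dict with "intrinsics" (3x3 intrinsics, pixels), "R" (3x3) and "t" (3): a world point X has camera coordinates R X + t. Camera axes: x right, y down, z forward; pixel columns grow to the right and rows downward; lengths in m; the calibration is good to about 2 mm. A picture is of the moment at which its call begins. camera_model takes no time and is no camera call.
- manip.hand_in(): hands the job in, once; it reports no verdict.
The state is a dict: "clock": time; "joint_pos": joint angles; "joint_velocities": joint speeds; "tau": joint torques, N m; "position": TCP position; "ee_rot": TCP orientation; "ft_force": force on the tool from outside, world axes, zero at the start; "torque": the same for the moment, N m; "grip_width": opening from 0.0 (shut) to 1.0 (fully open).
Only numpy, scipy, OpenCV 4.12 (cv2) and the standard library are available. Lean on these libraries where they do the work, as an engineer would, in place of code of your own. Each camera call takes 0.05 s, during which the arm holds its last target. There are 200 camera calls.

## Task

Refit the spare roller of the tube roller mixer: take it out of its cardboard tray and lay it, without dropping it, into the empty pair of bearing notches, with its belt pulley out in the open drive bay, and let go of it. Then push the sprung belt-tensioner arm back by its thumb tab until it passes the click of its pawl, and a little further so that the pawl carries no load. Finish while still holding the arm pushed back there, so that I can slip the new belt on and lift the pawl; leave the bottle, the tube rack, the screwdriver and the removed cover where they are.

Things in the scene. Friction and masses are not known exactly. Their poses are not given: they have to be found in the camera images.
- mixer: white benchtop tube roller mixer, fixed, 287 (y) x 245 x 114 mm high. Origin on the bench under its middle roller, z up. Rollers lie along its y, at x = -64 (empty), 0 and +64 mm (fitted), axes at z = 95 mm; deck under them z = 59 mm. Bearing walls 12 mm thick, inner faces y = +-79 mm, top z = 110 mm (notches: see notch_drive). At -y the cover is off and the drive bay open (y = -91 to -157 mm)
- notch_drive (a point): shaft axis of a seated roller, mid-wall in the empty notch of the drive-side wall: mixer x = -64, y = -85, z = 95 mm; axes as the mixer's. The notch is open at the top, 13 mm wide with a flat bottom at z = 90 mm, its mouth widening from z = 99 mm to 25 mm wide at the top edge
- notch_idle (a point): the same in the empty notch of the closed-end wall: mixer x = -64, y = +85, z = 95 mm; axes as the mixer's
- roller: the spare roller, 0.26 to 0.4 kg. Origin on its axis, mid-sleeve; the axis is its y axis, level. Black rubber sleeve, diameter 34, y = +-75 mm; steel shaft, diameter 10, to y = +90 mm at one end; at the other to y = -98 mm, then the aluminium belt pulley, diameter 26, y = -98 to -110 mm. Between the bearing walls it has 4 mm of play each way. Starts in the tray, axis 45 mm above the bench
- journal_drive (a point): point on the roller's axis at y = -85 mm, on the bare shaft between sleeve and pulley; comes to notch_drive when seated
- journal_idle (a point): point on the roller's axis at y = +85 mm, on the bare shaft of the other end; comes to notch_idle when seated
- tray: cardboard packing tray, fixed, 110 (x) x 260 mm (y), rim 15 mm, floor 3 mm. Two boards 70 mm wide, 56 mm high stand across it at y = -86.5 and +82.5 mm and carry the roller's shaft in notches 14 mm wide, 16 mm deep. Origin on the bench under its middle, axes as the roller's at the start
- tensioner_arm: belt tensioner in the drive bay: flat steel arm standing up from a pivot, swings in the mixer's x-z plane; idler pulley on its inner side, at its top a thumb tab with black grip, 10 (x) x 26 (y) x 30 mm, 97 to 127 mm from the pivot. Origin on the pivot axis (mixer 45, -123, 35 mm); z runs up the arm, x is square to the tab, y as the mixer's. At home it leans 0.38 rad to the mixer's -x, held by a spring
- tab (a point): middle of the tab's -x face, the face to push: 112 mm up the arm from the pivot, 5 mm to its -x, 8 mm to its -y; axes as the arm's. At home at mixer x = -1, y = -131, z = 137 mm. The fitted rollers and their pulleys near it reach no higher than 112 mm above the bench
- tensioner_pivot (a point): point on the pivot axis, mixer x = 45, y = -131, z = 35 mm, in the tab's mid plane; axes as the mixer's
- tensioner (a joint): arm angle, rad: 0 at home, grows as the tab goes to the mixer's +x, stop at 0.50. A push at the tab takes about 5 N to start, 8 to 10 N half-way while the pawl is being pushed aside, 10 to 14 N near the stop. The pawl snaps in behind the arm's catch pin at about 0.35; let go after that, the arm falls back and rests on the pawl at about 0.34; from 0.375 on it is clear of the pawl
- pawl (a joint): travel of the brass pawl slider in m, in its guide at the +x end of the drive bay: 0 snapped fully out under its spring, grows to about 0.008 as the arm's catch pin pushes it back, and falls to 0 again at the click
- bottle: glass reagent bottle with blue cap, diameter 70, 140 mm high, loose bystander; origin under its middle
- tube_rack: white rack with four capped tubes, 90 x 170 x 117 mm high, loose bystander; origin under its middle
- screwdriver: screwdriver with black handle, 170 mm long, lying in the cover, loose bystander; origin under its middle
- cover: the mixer's removed drive cover, white plastic shell 235 x 112 x 62 mm lying open side up, loose bystander; origin under its middle
Things that resemble listed ones, but are neither listed nor needed, are in the scene too. What is shaped like the roller but green or turquoise is not meant.

How it is judged:
By the outcome, as a careful person would: the job done as asked, in the order asked, and still so for the second after the job is handed in, while the arm keeps its last pose, push and grip.
It also fails if it takes over 61 s, if anything falls off the work surface, if the arm or the gripper's body presses on something with over 40 N, if the wrist force passes 120 N, or if a joint passes its speed limit or range.

## Working session

There is one attempt and no reset: what is moved stays moved. The work goes in short steps, Python scripts to look and compute and a shell command to move; the robot and the scene stay as the last step left them, time stands still between calls to the robot, and variables do not carry over. Pictures are saved under pics/ and viewed, about 8 in all and at most 12, crops included, and the job is handed in when it is done.

```bash
ls; mkdir -p pics; python3 - <<'E'
from workcell import manip
import cv2,numpy as np
o=manip.get_obs();print({k:np.round(v,3).tolist() for k,v in o.items()}, manip.pinch_z)
for n in("top","side"):
    p,d=manip.camera(n);np.savez(f"{n}0.npz",p=p,d=d);cv2.imwrite(f"pics/{n}0.png",cv2.cvtColor(p,cv2.COLOR_RGB2BGR))
    m=manip.camera_model(n);print(n,{k:np.round(v,3).tolist() for k,v in m.items()})
E
```

```text
pics
{'clock': 0.0, 'joint_pos': [1.115, 0.333, -0.065, 1.461, 0.022, 1.35, -0.088], 'joint_velocities': [-0.001, 0.001, 0.001, -0.001, -0.001, 0.001, -0.0], 'tau': [0.002, -62.545, 0.05, -39.161, 0.016, 0.01, -0.0], 'position': [0.262, -0.567, 0.192], 'ee_rot': [-0.595, 0.381, -0.381, 0.596], 'ft_force': [-0.435, 0.083, -0.035], 'torque': [-0.003, -0.012, 0.058], 'grip_width': 0.997} 0.0187
top {'intrinsics': [[423.792, 0.0, 276.385], [0.0, 423.792, 211.989], [0.0, 0.0, 1.0]], 'R': [[-0.008, -1.0, 0.004], [-0.992, 0.008, -0.122], [0.122, -0.005, -0.993]], 't': [-0.034, 0.523, 1.428]}
side {'intrinsics': [[409.988, 0.0, 281.3], [0.0, 409.988, 212.126], [0.0, 0.0, 1.0]], 'R': [[-0.818, -0.575, 0.022], [-0.391, 0.528, -0.754], [0.422, -0.625, -0.657]], 't': [0.389, 0.31, 0.995]}
```

View pics/top0.png

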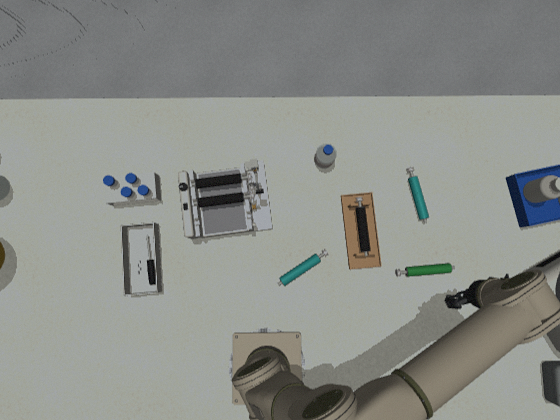

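View pics/side0.png

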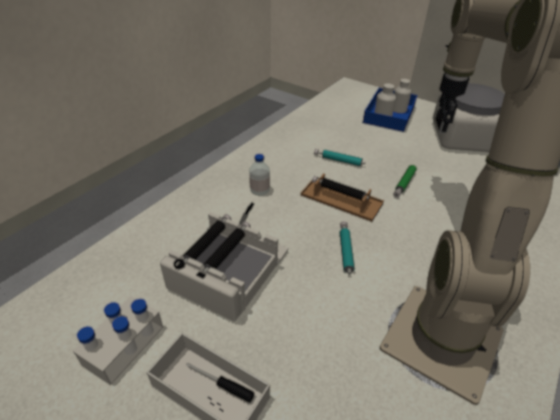

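Top view: the mixer is at about (225,200) with its empty notch row at y≈220 and the drive bay on the right (≈258,185). The tray with the black roller is at (361,230), and its pulley end is still unclear. I'll zoom in and measure.

```bash
cat > h.py <<'E'
import numpy as np,cv2
from workcell import manip
from scipy.spatial.transform import Rotation as Rot
def shot(n):
    p,d=manip.camera(n);return p,d
def pts(n,d):
    m=manip.camera_model(n);K=np.array(m["intrinsics"]);R=np.array(m["R"]);t=np.array(m["t"])
    v,u=np.indices(d.shape);c=np.stack([(u-K[0,2])/K[0,0]*d,(v-K[1,2])/K[1,1]*d,d],-1)
    return (c-t)@R
def ray(n,u,v,z):
    m=manip.camera_model(n);K=np.array(m["intrinsics"]);R=np.array(m["R"]);t=np.array(m["t"])
    o=-R.T@t;r=R.T@np.linalg.inv(K)@[u,v,1];return o+r*(z-o[2])/r[2]
def proj(n,X):
    m=manip.camera_model(n);c=np.array(m["R"])@X+np.array(m["t"]);q=np.array(m["intrinsics"])@c;return q[:2]/q[2]
def crop(p,x0,y0,x1,y1,s):
    return cv2.resize(cv2.cvtColor(p,cv2.COLOR_RGB2BGR)[y0:y1,x0:x1],None,fx=s,fy=s,interpolation=cv2.INTER_CUBIC)
def rows(target_p,target_R):
    """shift,turn in row units from present pose"""
    o=manip.get_obs();R0=Rot.from_quat(o["ee_rot"])
    return np.round(R0.inv().apply(np.array(target_p)-o["position"])/.2,4),np.round((R0.inv()*target_R).as_rotvec()/(np.pi/4),4)
E
python3 - <<'E'
from h import *
T=np.load("top0.npz");S=np.load("side0.npz")
a=crop(T["p"],170,150,285,245,5);b=crop(T["p"],335,185,390,275,5)
H=max(a.shape[0],b.shape[0])
pad=lambda i:cv2.copyMakeBorder(i,0,H-i.shape[0],0,0,cv2.BORDER_CONSTANT)
im=cv2.hconcat([pad(a),pad(b)]);print(im.shape);im=cv2.resize(im,None,fx=.94,fy=.94);cv2.imwrite("pics/c1.png",im[:600,:800])
P=pts("top",T["d"])
for n,Z in (("mixer",(170,150,285,245)),("tray",(335,185,390,275))):
    x0,y0,x1,y1=Z;p=T["p"][y0:y1,x0:x1].astype(int);q=P[y0:y1,x0:x1]
    m=((p.max(-1)<60)&(q[...,2]>.035)).astype(np.uint8)
    k,l,st,c=cv2.connectedComponentsWithStats(m)
    for i in range(1,k):
        if st[i,4]>25:
            w=q[l==i];r=cv2.minAreaRect((w[:,:2]*1000).astype(np.float32));print(n,np.round(c[i]+[x0,y0],1),st[i,4],"median",np.round(np.median(w,0),3),"zmax",round(w[:,2].max(),3),r)
E
```

```text
(475, 850, 3)
mixer [217.8 180.8] 457 median [0.618 0.153 0.111] zmax 1.482 ((529.57275390625, 64.71096801757812), (391.8226013183594, 139.66644287109375), 46.793827056884766)
mixer [183.4 186.6] 42 median [0.596 0.263 0.127] zmax 0.133 ((597.2916870117188, 264.109375), (22.11715316772461, 23.609418869018555), 15.562701225280762)
mixer [259.2 191.1] 26 median [0.574 0.017 0.155] zmax 0.162 ((577.0865478515625, 16.940696716308594), (15.493406295776367, 22.36692237854004), 10.010345458984375)
mixer [219.9 199.8] 461 median [0.554 0.146 0.111] zmax 1.482 ((495.9933776855469, 69.89459228515625), (340.4125671386719, 126.50352478027344), 53.868038177490234)
tray [362.4 228.7] 425 median [ 0.459 -0.326  0.061] zmax 1.482 ((441.4135437011719, -182.8756866455078), (150.1123504638672, 328.8521728515625), 7.871641635894775)
```

View pics/c1.png

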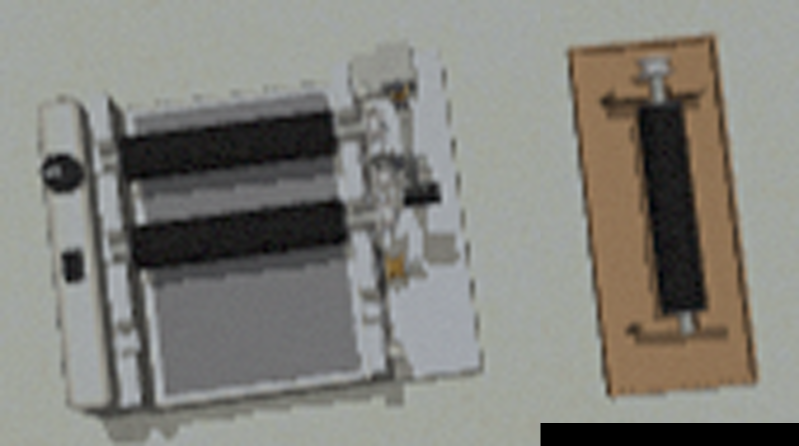

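Crop: the spare roller's pulley is at the far (+x) end of the tray. The mixer's drive bay, with the tab (≈259,191 full-frame), faces world -y, and the empty notches are nearest the robot. Next I'll measure precisely with sleeve midlines in both views.

```bash
cat > sl.py <<'E'
from h import *
def sleeve(n,p,d,box,zlo,zhi,zax,thr=60):
    x0,y0,x1,y1=box;P=pts(n,d)
    m=np.zeros(d.shape,np.uint8);m[y0:y1,x0:x1]=((p.astype(int).max(-1)<thr)&(P[...,2]>zlo)&(P[...,2]<zhi))[y0:y1,x0:x1]
    k,l,st,c=cv2.connectedComponentsWithStats(m);out=[]
    for i in range(1,k):
        if st[i,4]<150: continue
        cn=max(cv2.findContours((l==i).astype(np.uint8),0,1)[0],key=len)
        (cx,cy),_,_=r=cv2.minAreaRect(cn.astype(np.float32));b=cv2.boxPoints(r)
        e=[(b[0]+b[1])/2,(b[2]+b[3])/2,(b[1]+b[2])/2,(b[3]+b[0])/2]
        e=e[:2] if np.hypot(*(e[0]-e[1]))>np.hypot(*(e[2]-e[3])) else e[2:]
        w=[ray(n,*q,zax) for q in e];v=w[1]-w[0];L=np.hypot(*v[:2])
        out.append(dict(c=np.round(ray(n,cx,cy,zax),4),L=round(L,4),yaw=round(np.degrees(np.arctan2(v[1],v[0])),2),px=(round(cx),round(cy)),ztop=round(float(np.median(P[l==i][:,2])),4),e=[np.round(a[:2],4).tolist() for a in w]))
    return out
E
python3 - <<'E'
from sl import *
for n,bm,bt in(("top",(190,160,250,215),(335,185,390,275)),("side",(180,215,250,275),(300,170,385,210))):
    f=np.load(n+"0.npz")
    for o in sleeve(n,f["p"],f["d"],bm,.08,.13,.095): print(n,"mixer",o)
    for o in sleeve(n,f["p"],f["d"],bt,.035,.075,.045): print(n,"tray",o)
f=np.load("top0.npz");p=f["p"].astype(int);P=pts("top",f["d"])
# pulley end & wall-top points, tray edge
hsv=cv2.cvtColor(f["p"],cv2.COLOR_RGB2HSV)
m=((hsv[...,1]>90)&(hsv[...,0]<20)).astype(np.uint8);m[:, :335]=0;m[:,390:]=0;m[:185]=0;m[275:]=0
c=np.vstack(cv2.findContours(m,0,1)[0]);b=cv2.boxPoints(cv2.minAreaRect(c));w=np.array([ray("top",*q,.015)[:2] for q in b]);print("tray",w.round(3).tolist(),w.mean(0))
# wall tops / mixer footprint points at z 104..114 bright
q=P[150:245,170:285].reshape(-1,3);s=(q[:,2]>.105)&(q[:,2]<.118)&(p[150:245,170:285].reshape(-1,3).min(-1)>100)
u,v=np.indices((95,115))[::-1]
print("wall pts",s.sum());g=q[s]
for y in np.arange(0,.29,.02):
    t=g[abs(g[:,1]-y)<.01]; 
    if len(t):print(round(y,2),len(t),t.min(0).round(3),t.max(0).round(3))
E
```

```text
top mixer {'c': array([0.6188, 0.157 , 0.095 ]), 'L': np.float64(0.156), 'yaw': np.float64(97.31), 'px': (218, 181), 'ztop': 0.1115, 'e': [[0.6288, 0.0795], [0.6089, 0.2343]]}
top mixer {'c': array([0.5594, 0.1505, 0.095 ]), 'L': np.float64(0.155), 'yaw': np.float64(98.33), 'px': (219, 199), 'ztop': 0.1114, 'e': [[0.5706, 0.0737], [0.5482, 0.227]]}
top tray {'c': array([ 0.4621, -0.3299,  0.045 ]), 'L': np.float64(0.1523), 'yaw': np.float64(-174.77), 'px': (362, 229), 'ztop': 0.0609, 'e': [[0.5385, -0.3229], [0.3868, -0.3368]]}
side mixer {'c': array([0.6191, 0.1547, 0.095 ]), 'L': np.float64(0.1596), 'yaw': np.float64(97.99), 'px': (205, 241), 'ztop': 0.107, 'e': [[0.6307, 0.0718], [0.6085, 0.2298]]}
side mixer {'c': array([0.5572, 0.1452, 0.095 ]), 'L': np.float64(0.1583), 'yaw': np.float64(97.53), 'px': (225, 249), 'ztop': 0.1076, 'e': [[0.5681, 0.0629], [0.5473, 0.2198]]}
side tray {'c': array([ 0.4619, -0.3266,  0.045 ]), 'L': np.float64(0.1565), 'yaw': np.float64(-174.98), 'px': (342, 189), 'ztop': 0.0538, 'e': [[0.5415, -0.3196], [0.3856, -0.3333]]}
tray [[0.581, -0.261], [0.594, -0.373], [0.338, -0.395], [0.325, -0.286]] [ 0.45946079 -0.32888899]
wall pts 820
0.04 38 [0.461 0.038 0.105] [0.644 0.049 0.117]
0.06 130 [0.461 0.051 0.105] [0.667 0.068 0.118]
0.08 43 [0.58  0.071 0.105] [0.677 0.081 0.118]
0.22 87 [0.44  0.213 0.105] [0.628 0.229 0.118]
0.24 223 [0.437 0.23  0.105] [0.659 0.25  0.118]
0.26 228 [0.437 0.25  0.108] [0.651 0.27  0.118]
0.28 71 [0.503 0.27  0.107] [0.651 0.286 0.118]
```

```bash
python3 - <<'E'
from sl import *
o=manip.get_obs();R=Rot.from_quat(o["ee_rot"]).as_matrix();print(R.round(3))
f=np.load("top0.npz");P=pts("top",f["d"]);p=f["p"].astype(int)
yaw=np.radians(7.8);C=np.array([.5585,.149])
for it in range(2):
    X=np.array([np.cos(yaw),np.sin(yaw)]);Y=np.array([-X[1],X[0]])
    D=P[...,:2]-C;mx=D@X;my=D@Y;z=P[...,2]
    top=(z>.1075)&(z<.1125)&(abs(mx+50)>0)
    res=[]
    for s in(-1,1):
        w=top&(abs(my-s*.085)<.012)&(abs(mx)<.125)&(p.min(-1)>90)
        a=np.polyfit(mx[w],my[w],1);q=my[w];res.append(a);print(s,w.sum(),"slope deg",np.degrees(np.arctan(a[0])),"y@-64",np.polyval(a,-.064),"x range",mx[w].min(),mx[w].max(),np.percentile(q,[5,50,95]))
    yaw+=np.arctan(np.mean([r[0] for r in res]))
    print("yaw",np.degrees(yaw))
# notch profile along each wall
for s in(-1,1):
    w=(abs(my-s*.085)<.004)&(mx>-.1)&(mx<-.03)
    i=np.argsort(mx[w]);print(s,[(round(a*1000),round(b*1000)) for a,b in zip(mx[w][i],z[w][i])])
tab=(z>.14)&(z<.17)&(abs(mx)<.05)&(abs(my+.131)<.03);print("tab",tab.sum(),np.median(mx[tab]),np.median(my[tab]),np.median(z[tab]))
# deck extents in y (inner wall faces), z~.059
d=(abs(z-.059)<.004)&(mx>-.11)&(mx<-.03)&(abs(my)<.1)
print("deck",d.sum(),np.percentile(my[d],[0,1,99,100]),np.median(z[d]))
E
```

```text
[[ 0.419 -0.001  0.908]
 [-0.908  0.001  0.419]
 [-0.001 -1.    -0.   ]]
-1 105 slope deg -0.6286053888048982 y@-64 -0.0869626676443333 x range -0.10969088708952644 0.10746946978488274 [-0.09322756 -0.08786609 -0.08130616]
1 114 slope deg 0.05363038365508147 y@-64 0.08311816479525833 x range -0.10860222918392208 0.11163630434524693 [0.07690823 0.08290013 0.08925458]
yaw 7.512502306899209
-1 105 slope deg -0.34212086571597045 y@-64 -0.08727900343003885 x range -0.10925650811644604 0.10790181801070814 [-0.09295399 -0.08783005 -0.08156738]
1 113 slope deg 0.21425190440306638 y@-64 0.08280454422114344 x range -0.10900279128870854 0.11123522860124259 [0.07681547 0.08291049 0.08861032]
yaw 7.448566319050603
-1 [(-99, 111), (-99, 110), (-97, 113), (-96, 113), (-96, 116), (-93, 113), (-92, 111), (-90, 119), (-90, 113), (-87, 115), (-86, 114), (-83, 112), (-83, 111), (-80, 112), (-80, 108), (-76, 109), (-76, 109), (-75, 105), (-73, 105), (-73, 108), (-71, 101), (-68, 91), (-67, 92), (-67, 90), (-65, 92), (-64, 95), (-63, 85), (-60, 89), (-60, 89), (-58, 98), (-58, 96), (-56, 107), (-54, 112),
[... 238 characters left out ...]
114), (-95, 111), (-92, 110), (-92, 112), (-89, 113), (-89, 108), (-86, 113), (-85, 108), (-83, 114), (-82, 110), (-79, 111), (-79, 111), (-76, 109), (-76, 112), (-75, 110), (-72, 104), (-71, 101), (-67, 94), (-67, 94), (-63, 90), (-63, 86), (-61, 91), (-60, 90), (-57, 93), (-57, 96), (-56, 111), (-55, 105), (-55, 100), (-53, 109), (-52, 105), (-50, 111), (-49, 110), (-49, 113), (-47, 114), (-46, 111), (-45, 110), (-43, 117), (-43, 111), (-42, 111), (-40, 109), (-39, 109), (-39, 106), (-37, 115), (-36, 107), (-36, 111), (-33, 114), (-33, 113)]
tab 31 -0.0009237974832897962 -0.13542297455859462 0.15501352123562398
deck 792 [-0.09744663 -0.07786343  0.07695907  0.09776111] 0.060056553447528506
```

Mixer pose: origin ≈ (0.5587, 0.1475), yaw 7.5°. The notch gaps do show at x = -64 in both walls, and the tab height is also right. Seated roller centre is therefore (0.495, 0.139). I'll grasp with tool x at yaw 95° so that joint 7 has room to turn at the mixer.

```bash
python3 -m pendant '{"offset":[[-0.1,0,0.2],[-0.2,0,0.4],[-0.3,0,0.6],[-0.33,0,0.7],[-0.33,0,0.7]],"turn":[[0,-0.23,0],[0,-0.46,0],[0,-0.7,0],[0,-0.92,0],[0,-1,0]]}' 60 60
cat > to.py <<'E'
import sys
from h import *
x,y,z,yaw=map(float,sys.argv[1:5]);a=np.radians(yaw)
R=Rot.from_matrix(np.array([[np.cos(a),np.sin(a),0],[0,0,-1],[-np.sin(a),np.cos(a),0]]).T)
o=manip.get_obs();print(rows([x,y,z],R),"q",np.round(o["joint_pos"],2),"F",np.round(o["ft_force"],1),"pos",np.round(o["position"],4),"t",o["clock"],"w",o["grip_width"])
E
python3 to.py .462 -.329 .14 95.1
```

```text
clock: 0.72
position: [0.3631, -0.4464, 0.1916]
ee_rot: [-0.696, 0.122, -0.121, 0.697]
ft_force: [-1.2, -0.6, 0.3]
grip_width: 0.601
(array([0.2669, 0.2588, 0.7194]), array([-2.7000e-03, -2.5528e+00,  1.4000e-03])) q [ 1.02  0.24 -0.25  1.59  0.06  1.33  0.42] F [-1.2 -0.6  0.3] pos [ 0.3631 -0.4464  0.1916] t 0.725 w 0.6011251739375749
```

```bash
python3 -m pendant '{"offset":[[0.1,0.05,0.25],[0.2,0.1,0.5],[0.267,0.15,0.72],[0.267,0.15,0.72],[0.267,0.15,0.72]],"turn":[[0,-0.23,0],[0,-0.46,0],[0,-0.7,0],[0,-0.92,0],[0,-1,0]]}'; python3 -m pendant '{"offset":[[0,0,0],[0,0,0],[0,0,0],[0,0,0],[0,0,0]],"turn":[[0,-0.23,0],[0,-0.46,0],[0,-0.7,0],[0,-0.92,0],[0,-1,0]]}'
python3 to.py .462 -.329 .14 95.1
```

```text
clock: 1.35
position: [0.4622, -0.3282, 0.1612]
ee_rot: [-0.689, -0.156, 0.156, 0.691]
ft_force: [-0.7, -0.7, -0.2]
grip_width: 0.596
clock: 1.98
position: [0.4619, -0.3281, 0.1608]
ee_rot: [-0.575, -0.409, 0.409, 0.578]
ft_force: [-1.0, 0.6, 0.9]
grip_width: 0.598
(array([-0.0044,  0.104 , -0.0025]), array([-0.0028, -0.5417,  0.0037])) q [ 0.98  0.27 -0.52  1.64  0.14  1.27  1.67] F [-1.   0.6  0.9] pos [ 0.4619 -0.3281  0.1608] t 1.975 w 0.5978450329828138
```

```bash
python3 -m pendant '{"offset":[[-0.004,0.1,-0.002],[-0.004,0.2,-0.002],[-0.004,0.3,-0.002],[-0.004,0.3,-0.002]],"turn":[[0,-0.23,0],[0,-0.46,0],[0,-0.54,0],[0,-0.54,0]]}'
python3 to.py .462 -.329 .022 95.1
python3 - <<'E'
from h import *
p,d=shot("top");q,_=shot("side")
a=crop(p,320,170,410,290,5);b=crop(q,290,130,400,225,4);
b=cv2.copyMakeBorder(b,0,600-b.shape[0],0,0,0);cv2.imwrite("pics/g1.png",cv2.resize(cv2.hconcat([a,b]),None,fx=.89,fy=.89))
E
```

```text
clock: 2.48
position: [0.4608, -0.3281, 0.0992]
ee_rot: [0.475, 0.522, -0.521, -0.48]
ft_force: [-0.6, -0.8, 1.5]
grip_width: 0.598
(array([-0.0071,  0.386 , -0.0073]), array([-0.0049, -0.0024,  0.0072])) q [ 1.02  0.33 -0.57  1.71  0.19  1.16  2.05] F [-0.6 -0.8  1.5] pos [ 0.4608 -0.3281  0.0992] t 2.475 w 0.5975370059664165
```

View pics/g1.png

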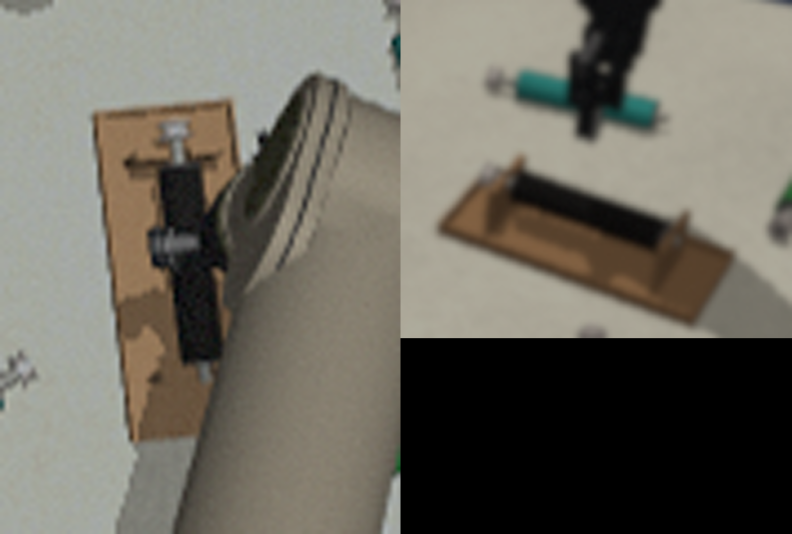

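The gripper is lined up square over the black sleeve at mid-length (≈(185,240) in the crop). Descending and gripping.

```bash
python3 -m pendant '{"offset":[[-0.007,0.2,-0.007],[-0.007,0.34,-0.007],[-0.007,0.386,-0.007],[-0.007,0.386,-0.007]],"turn":[[0,0,0.007],[0,0,0.007],[0,0,0.007],[0,0,0.007]]}'
python3 to.py .462 -.329 .022 95.1
python3 -m pendant '{"offset":[[0,0,0],[0,0,0],[0,0,0],[0,0,0],[0,0,0],[0,0,0]],"turn":[[0,0,0],[0,0,0],[0,0,0],[0,0,0],[0,0,0],[0,0,0]]}' 0 60
python3 to.py .462 -.329 .14 95.1
```

```text
clock: 3.08
position: [0.4637, -0.33, 0.0247]
ee_rot: [-0.479, -0.52, 0.522, 0.478]
ft_force: [0.7, -0.0, 0.7]
grip_width: 0.598
(array([0.0057, 0.0135, 0.0081]), array([-0.0013, -0.0046, -0.003 ])) q [ 0.99  0.42 -0.55  1.77  0.26  1.02  2.  ] F [ 0.7 -0.   0.7] pos [ 0.4637 -0.33    0.0247] t 3.075 w 0.5979478766118406
clock: 3.82
position: [0.4637, -0.33, 0.0247]
ee_rot: [-0.479, -0.52, 0.522, 0.478]
ft_force: [-0.3, -0.3, 0.4]
grip_width: 0.002
(array([ 0.0042, -0.5766,  0.0087]), array([-0.0014, -0.0045, -0.0029])) q [ 0.99  0.42 -0.55  1.77  0.26  1.02  2.  ] F [-0.3 -0.3  0.4] pos [ 0.4637 -0.33    0.0247] t 3.825 w 0.002147167267493636
```

The gripper closed on nothing, so I need to look.

```bash
python3 - <<'E'
from h import *
p,d=shot("top");q,_=shot("side")
np.savez("g2.npz",p=p,d=d,q=q,qd=_)
a=crop(p,320,170,410,290,5);b=crop(q,290,130,400,225,4);
b=cv2.copyMakeBorder(b,0,600-b.shape[0],0,0,0);cv2.imwrite("pics/g2.png",cv2.resize(cv2.hconcat([a,b]),None,fx=.89,fy=.89))
E
```

```text
(no output)
```

View pics/g2.png

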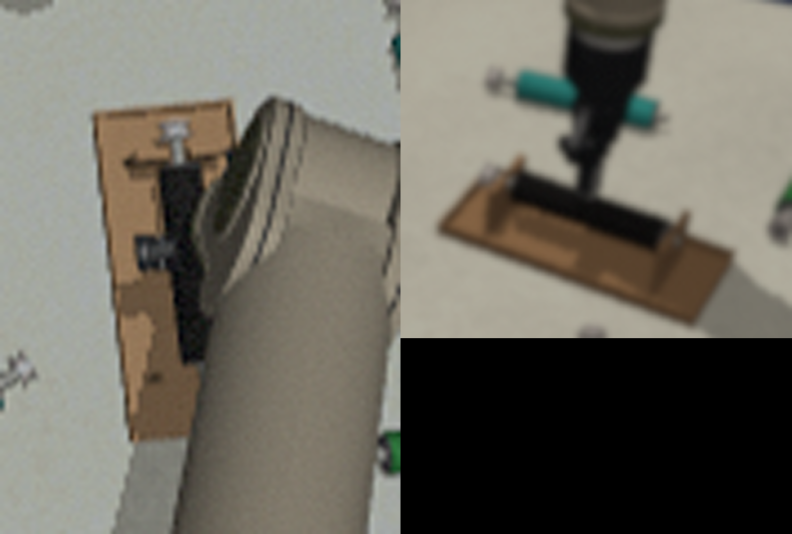

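```bash
python3 - <<'E'
from h import *
f=np.load("g2.npz")
for X in([.4608,-.3281,.0992],[.4637,-.33,.0247],[.462,-.329,.045],[.462,-.329,.062],[.4637,-.35,.0247]): print(X,proj("side",np.array(X)).round(1),proj("top",np.array(X)).round(1))
P=pts("side",f["qd"])
for v in range(160,196,3): print(v,[ (P[v,u]*1000).round().astype(int).tolist()+f["q"][v,u].tolist() for u in(340,343,346)])
P=pts("top",f["d"])
for v in (222,226,230): print(v,[ (P[v,u]*1000).round().astype(int).tolist() for u in range(350,368,2)])
E
```

```text
[0.4608, -0.3281, 0.0992] [344.1 175.5] [365.2 227.5]
[0.4637, -0.33, 0.0247] [340.9 192.9] [361.2 228.5]
[0.462, -0.329, 0.045] [341.9 188.5] [362.1 228.6]
[0.462, -0.329, 0.062] [342.5 184.4] [363.1 228.1]
[0.4637, -0.35, 0.0247] [343.7 190. ] [367.  228.5]
160 [[467, -294, 175, 32, 32, 32], [457, -294, 179, 24, 24, 24], [451, -303, 177, 14, 15, 16]]
163 [[462, -287, 170, 64, 63, 62], [453, -288, 173, 26, 26, 27], [452, -307, 163, 14, 14, 15]]
166 [[458, -280, 165, 66, 65, 64], [455, -296, 157, 18, 17, 17], [450, -308, 152, 12, 12, 13]]
169 [[456, -278, 155, 48, 47, 47], [461, -314, 133, 28, 28, 28], [453, -317, 134, 16, 16, 17]]
172 [[450, -269, 151, 20, 20, 21], [449, -289, 140, 15, 15, 16], [452, -319, 122, 22, 22, 21]]
175 [[455, -283, 130, 24, 24, 22], [450, -295, 125, 14, 14, 15], [453, -324, 107, 73, 71, 66]]
178 [[468, -316, 93, 58, 58, 53], [451, -299, 111, 25, 24, 25], [454, -331, 91, 104, 102, 94]]
181 [[468, -319, 79, 41, 41, 38], [457, -318, 85, 37, 37, 36], [453, -333, 78, 122, 119, 109]]
184 [[468, -322, 65, 30, 30, 29], [455, -316, 75, 50, 49, 46], [488, -418, -2, 127, 124, 113]]
187 [[463, -315, 59, 13, 12, 12], [457, -324, 57, 17, 16, 15], [446, -324, 61, 21, 20, 19]]
190 [[461, -314, 48, 10, 8, 8], [452, -318, 50, 13, 12, 11], [442, -318, 55, 13, 12, 12]]
193 [[459, -313, 38, 75, 56, 37], [448, -312, 43, 30, 22, 16], [441, -319, 43, 14, 11, 11]]
222 [[489, -296, 4], [474, -274, 158], [474, -281, 155], [474, -289, 149], [472, -290, 177], [470, -293, 191], [468, -293, 218], [462, -286, 279], [460, -289, 293]]
226 [[475, -295, 5], [461, -275, 154], [461, -280, 162], [460, -284, 169], [460, -290, 171], [458, -293, 188], [456, -294, 213], [452, -289, 263], [450, -292, 278]]
230 [[460, -295, 6], [449, -275, 153], [460, -308, 8], [461, -316, 2], [457, -315, 46], [451, -307, 118], [456, -325, 61], [444, -300, 209], [429, -265, 400]]
```

```bash
python3 - <<'E'
from h import *
for n,X in (("side",[.262,-.567,.192]),("top",[.262,-.567,.192])):
    f=np.load(n+"0.npz");u,v=proj(n,np.array(X));print(n,u,v)
    P=pts(n,f["d"]);w=(np.abs(P[...,:2]-[.262,-.567]).max(-1)<.09)&(P[...,2]>.1)&(P[...,2]<.4)
    q=P[w];print(w.sum(),"zmin",np.sort(q[:,2])[:12].round(3));i=np.argsort(q[:,2])[:8];print(q[i].round(3).tolist())
f=np.load("g2.npz");P=pts("side",f["qd"]);w=(abs(P[...,0]-.46)<.03)&(abs(P[...,1]+.33)<.06)&(P[...,2]>.064)&(P[...,2]<.2)
q=P[w]
for z in np.arange(.064,.2,.008):
    t=q[abs(q[:,2]-z)<.004]
    if len(t):print(round(z,3),len(t),t.min(0).round(3),t.max(0).round(3))
p0=np.load("side0.npz")["p"];cv2.imwrite("pics/f.png",cv2.hconcat([crop(p0,400,60,480,150,5),crop(f["q"],310,120,380,210,5)]))
E
```

```text
side 436.6728737949131 139.2957497973402
923 zmin [0.242 0.242 0.242 0.242 0.243 0.243 0.243 0.243 0.244 0.244 0.245 0.246]
[[0.241, -0.525, 0.242], [0.287, -0.611, 0.242], [0.236, -0.529, 0.242], [0.279, -0.608, 0.242], [0.273, -0.611, 0.243], [0.276, -0.609, 0.243], [0.238, -0.525, 0.243], [0.281, -0.603, 0.243]]
top 453.5021126833725 290.2607324774303
516 zmin [0.253 0.253 0.254 0.257 0.26  0.263 0.263 0.266 0.266 0.269 0.269 0.27 ]
[[0.25, -0.519, 0.253], [0.253, -0.519, 0.253], [0.256, -0.522, 0.254], [0.247, -0.515, 0.257], [0.256, -0.522, 0.26], [0.248, -0.515, 0.263], [0.251, -0.518, 0.263], [0.254, -0.517, 0.266]]
0.064 3 [ 0.453 -0.329  0.065] [ 0.476 -0.322  0.068]
0.072 13 [ 0.452 -0.334  0.068] [ 0.474 -0.316  0.075]
0.08 15 [ 0.453 -0.335  0.076] [ 0.475 -0.314  0.084]
0.088 18 [ 0.452 -0.338  0.085] [ 0.468 -0.314  0.092]
0.096 7 [ 0.454 -0.338  0.092] [ 0.468 -0.316  0.099]
0.104 5 [ 0.451 -0.338  0.103] [ 0.453 -0.307  0.107]
0.112 21 [ 0.449 -0.36   0.108] [ 0.471 -0.297  0.115]
0.12 18 [ 0.449 -0.366  0.116] [ 0.473 -0.29   0.124]
0.128 23 [ 0.447 -0.375  0.124] [ 0.472 -0.281  0.132]
0.136 28 [ 0.446 -0.379  0.132] [ 0.478 -0.276  0.14 ]
0.144 31 [ 0.445 -0.384  0.14 ] [ 0.48  -0.27   0.148]
0.152 31 [ 0.444 -0.346  0.149] [ 0.473 -0.27   0.156]
0.16 43 [ 0.443 -0.343  0.156] [ 0.481 -0.272  0.164]
0.168 44 [ 0.445 -0.343  0.164] [ 0.482 -0.28   0.172]
0.176 21 [ 0.451 -0.32   0.172] [ 0.47  -0.287  0.18 ]
0.184 17 [ 0.451 -0.309  0.18 ] [ 0.471 -0.29   0.188]
0.192 34 [ 0.43  -0.317  0.188] [ 0.488 -0.29   0.196]
```

View pics/f.png

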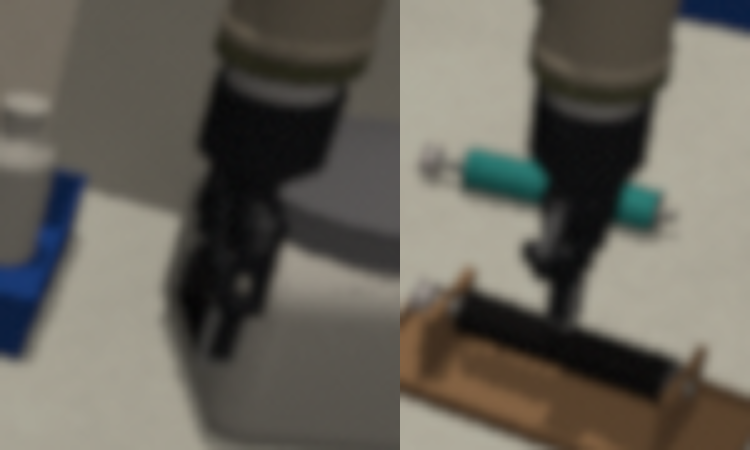

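The shut tips sit at z≈0.062 while the reported TCP is 0.025. The start picture shows the same gap: open tips at 0.242, where a reported TCP of 0.192 plus 13 mm gives 0.205. So the reported TCP lies about 37 mm too far along the tool axis, while laterally it agrees. I'll correct for that: actual tip z = reported + 0.037. Next I'll open, go down about 37 mm more and grip.

```bash
python3 -m pendant '{"offset":[[0.005,-0.06,0.008],[0.005,-0.06,0.008],[0.005,-0.06,0.008],[0.005,-0.06,0.008],[0.005,0.06,0.008],[0.005,0.15,0.008],[0.005,0.19,0.008],[0.005,0.19,0.008]],"turn":[[0,0,0],[0,0,0],[0,0,0],[0,0,0],[0,0,0],[0,0,0],[0,0,0],[0,0,0]]}' 62 60
python3 to.py .462 -.329 -.015 95.1
```

```text
clock: 4.92
position: [0.4618, -0.3289, -0.0138]
ee_rot: [-0.478, -0.52, 0.522, 0.478]
ft_force: [0.3, -0.1, 0.2]
grip_width: 0.625
(array([-0.0005,  0.0059, -0.0012]), array([-0.0023, -0.0044, -0.0018])) q [ 0.98  0.47 -0.53  1.8   0.29  0.95  1.98] F [ 0.3 -0.1  0.2] pos [ 0.4618 -0.3289 -0.0138] t 4.925 w 0.6253851179783961
```

```bash
python3 -m pendant '{"offset":[[0,0,0],[0,0,0],[0,0,0],[0,0,0],[0,0,0]],"turn":[[0,0,0],[0,0,0],[0,0,0],[0,0,0],[0,0,0]]}' 0 60
python3 to.py .462 -.329 .12 95.1
```

```text
clock: 5.55
position: [0.4623, -0.3288, -0.013]
ee_rot: [-0.478, -0.52, 0.522, 0.478]
ft_force: [-2.1, 2.6, 6.2]
grip_width: 0.381
(array([-0.0023, -0.6652,  0.0022]), array([-0.0013, -0.004 , -0.0023])) q [ 0.98  0.47 -0.53  1.8   0.29  0.95  1.98] F [-2.1  2.6  6.2] pos [ 0.4623 -0.3288 -0.013 ] t 5.55 w 0.38112414740082845
```

Gripped at 0.38 of stroke (≈32–34 mm, which matches the sleeve). Lifting.

```bash
python3 -m pendant '{"offset":[[0,-0.05,0],[0,-0.15,0],[0,-0.35,0],[0,-0.55,0],[0,-0.75,0],[0,-0.82,0],[0,-0.82,0]],"turn":[[0,0,0],[0,0,0],[0,0,0],[0,0,0],[0,0,0],[0,0,0],[0,0,0]]}' 0 70
python3 to.py .495 .139 .15 7.5
```

```text
clock: 6.42
position: [0.4626, -0.3287, 0.1515]
ee_rot: [-0.479, -0.52, 0.522, 0.477]
ft_force: [0.3, -0.5, -3.7]
grip_width: 0.376
(array([ 2.3159e+00,  5.0000e-04, -3.6180e-01]), array([ 0.0025,  1.9425, -0.0033])) q [ 1.03  0.28 -0.58  1.65  0.17  1.26  2.07] F [ 0.3 -0.5 -3.7] pos [ 0.4626 -0.3287  0.1515] t 6.425 w 0.3757784999915184
```

```bash
python3 -m pendant '{"offset":[[0.1,0,-0.016],[0.25,0,-0.04],[0.4,0,-0.06],[0.55,0,-0.085],[0.7,0,-0.11],[0.85,0,-0.133],[0.97,0,-0.15],[1,0,-0.156],[1,0,-0.156]],"turn":[[0,0.1,0],[0,0.24,0],[0,0.4,0],[0,0.55,0],[0,0.7,0],[0,0.85,0],[0,0.95,0],[0,1,0],[0,1,0]]}'
python3 to.py .495 .139 .15 7.5
```

```text
clock: 7.55
position: [0.4756, -0.1261, 0.1493]
ee_rot: [0.641, 0.298, -0.3, -0.641]
ft_force: [-0.2, 0.4, -4.5]
grip_width: 0.377
(array([ 1.0776, -0.0063,  0.7781]), array([ 8.000e-04,  9.441e-01, -4.000e-03])) q [ 0.78  0.12 -0.65  1.83  0.08  1.22  0.98] F [-0.2  0.4 -4.5] pos [ 0.4756 -0.1261  0.1493] t 7.55 w 0.37716249999834883
```

```bash
python3 -m pendant '{"offset":[[0.1,0,0.07],[0.25,0,0.18],[0.4,0,0.29],[0.55,0,0.4],[0.7,0,0.51],[0.85,0,0.62],[0.95,0,0.7],[1,0,0.78],[1,0,0.78],[1,0,0.78]],"turn":[[0,0.1,0],[0,0.24,0],[0,0.4,0],[0,0.55,0],[0,0.7,0],[0,0.85,0],[0,0.944,0],[0,0.944,0],[0,0.944,0],[0,0.944,0]]}'
python3 to.py .495 .139 .11 7.5
python3 - <<'E'
from sl import *
p,d=shot("top");q,e=shot("side");np.savez("m1.npz",p=p,d=d,q=q,e=e)
a=crop(p,170,130,300,260,4);b=crop(q,150,150,310,320,3)
b=cv2.copyMakeBorder(b,0,max(0,520-b.shape[0]),0,0,0)[:520];c=cv2.hconcat([a,b]);cv2.imwrite("pics/m1.png",cv2.resize(c,None,fx=.8,fy=.8))
E
```

```text
clock: 8.8
position: [0.4848, 0.126, 0.1482]
ee_rot: [0.706, 0.045, -0.047, -0.705]
ft_force: [-0.3, -0.8, -4.3]
grip_width: 0.381
(array([0.0596, 0.1908, 0.0584]), array([ 0.0027, -0.0008, -0.0045])) q [ 0.4   0.17 -0.81  1.8   0.13  1.23 -0.31] F [-0.3 -0.8 -4.3] pos [0.4848 0.126  0.1482] t 8.8 w 0.38133261797986273
```

View pics/m1.png

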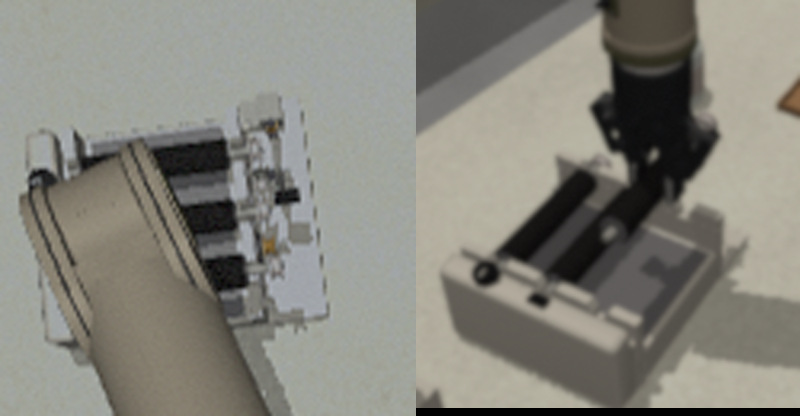

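The roller is held level over the empty row, pulley toward the drive bay. The idle shaft end shows in the side view and the drive end in the top view. I'll measure its pose in the hand.

```bash
cat > hold.py <<'E'
from h import *
def run(p,d,q,e,zc):
    o=manip.get_obs();g=o["position"];a=np.radians(7.5);X=np.array([np.cos(a),np.sin(a)]);Y=np.array([-X[1],X[0]])
    for n,dd,pp in(("top",d,p),("side",e,q)):
        P=pts(n,dd);D=P[...,:2]-g[:2];u=D@X;v=D@Y;z=P[...,2]
        w=(abs(u)<.03)&(abs(v)<.13)&(abs(z-zc)<.03)
        print(n,w.sum())
        for s in np.arange(-.12,.121,.01):
            k=w&(abs(v-s)<.005)
            if k.sum()>2: print("  v=%.3f n=%d u %.3f..%.3f med %.3f  z %.3f..%.3f bright %d"%(s,k.sum(),u[k].min(),u[k].max(),np.median(u[k]),z[k].min(),z[k].max(),np.median(pp[k].max(-1))))
E
python3 - <<'E'
from hold import *
f=np.load("m1.npz");run(f["p"],f["d"],f["q"],f["e"],.204)
E
```

```text
top 185
  v=-0.110 n=12 u -0.010..0.014 med 0.001  z 0.209..0.220 bright 129
  v=-0.100 n=21 u -0.009..0.013 med -0.000  z 0.208..0.223 bright 132
  v=-0.090 n=9 u -0.002..0.005 med 0.002  z 0.208..0.216 bright 125
  v=-0.080 n=13 u -0.003..0.006 med 0.002  z 0.210..0.216 bright 119
  v=-0.070 n=37 u -0.014..0.017 med -0.001  z 0.206..0.229 bright 31
  v=-0.060 n=38 u -0.014..0.019 med 0.001  z 0.207..0.229 bright 28
  v=-0.050 n=37 u -0.015..0.016 med -0.001  z 0.208..0.229 bright 26
  v=-0.040 n=17 u -0.008..0.018 med 0.010  z 0.211..0.227 bright 25
side 739
  v=-0.110 n=12 u -0.012..0.012 med -0.004  z 0.203..0.219 bright 141
  v=-0.100 n=27 u -0.014..0.008 med -0.004  z 0.203..0.220 bright 129
  v=-0.090 n=16 u -0.008..0.006 med -0.002  z 0.205..0.219 bright 99
  v=-0.060 n=4 u -0.006..-0.001 med -0.004  z 0.219..0.221 bright 27
  v=-0.050 n=11 u -0.014..-0.005 med -0.009  z 0.214..0.221 bright 20
  v=-0.040 n=7 u -0.015..-0.008 med -0.014  z 0.211..0.218 bright 15
  v=-0.020 n=3 u 0.009..0.013 med 0.013  z 0.215..0.219 bright 78
  v=-0.010 n=26 u -0.029..0.021 med 0.010  z 0.198..0.234 bright 32
  v=-0.000 n=62 u -0.030..0.029 med -0.002  z 0.186..0.234 bright 18
  v=0.010 n=148 u -0.030..0.029 med -0.013  z 0.191..0.234 bright 38
  v=0.020 n=56 u -0.017..0.025 med -0.007  z 0.195..0.233 bright 15
  v=0.030 n=44 u -0.017..0.015 med -0.007  z 0.203..0.223 bright 19
  v=0.040 n=48 u -0.017..0.011 med -0.009  z 0.200..0.223 bright 22
  v=0.050 n=48 u -0.016..0.012 med -0.008  z 0.198..0.224 bright 21
  v=0.060 n=55 u -0.017..0.016 med -0.007  z 0.200..0.224 bright 21
  v=0.070 n=54 u -0.016..0.014 med -0.008  z 0.197..0.224 bright 21
  v=0.080 n=96 u -0.016..0.016 med -0.003  z 0.191..0.223 bright 51
  v=0.090 n=22 u -0.004..0.005 med -0.000  z 0.202..0.210 bright 82
```

```bash
python3 -m pendant '{"offset":[[0.03,0.05,0.03],[0.06,0.15,0.058],[0.06,0.25,0.058],[0.06,0.34,0.058],[0.06,0.34,0.058],[0.06,0.34,0.058]],"turn":[[0,0,0],[0,0,0],[0,0,0],[0,0,0],[0,0,0],[0,0,0]]}'
python3 to.py .495 .139 .034 7.5
python3 - <<'E'
from hold import *
p,d=shot("top");q,e=shot("side");np.savez("m2.npz",p=p,d=d,q=q,e=e)
run(p,d,q,e,.141)
# notch gap relative to mixer frame in side/top now
P=pts("top",d);a=np.radians(7.5);X=np.array([np.cos(a),np.sin(a)]);Y=np.array([-X[1],X[0]]);D=P[...,:2]-[.5587,.1475];mx=D@X;my=D@Y;z=P[...,2]
w=(abs(my+.085)<.005)&(mx>-.1)&(mx<-.03);i=np.argsort(mx[w]);print([(round(a*1000),round(b*1000)) for a,b in zip(mx[w][i],z[w][i])])
a=crop(p,215,150,285,255,5);b=crop(q,150,180,310,300,3);H=525
cv2.imwrite("pics/m2.png",cv2.resize(cv2.hconcat([a,cv2.copyMakeBorder(b,0,H-b.shape[0],0,0,0)]),None,fx=.9,fy=.9))
E
```

```text
clock: 9.65
position: [0.4956, 0.139, 0.0809]
ee_rot: [0.706, 0.045, -0.047, -0.705]
ft_force: [0.5, -0.2, -2.7]
grip_width: 0.375
(array([-0.0022,  0.2344,  0.0006]), array([ 0.0023, -0.0019, -0.0032])) q [ 0.34  0.28 -0.79  1.85  0.23  1.11 -0.41] F [ 0.5 -0.2 -2.7] pos [0.4956 0.139  0.0809] t 9.65 w 0.3752296684633115
top 292
  v=-0.110 n=9 u -0.010..0.012 med -0.001  z 0.144..0.157 bright 124
  v=-0.100 n=19 u -0.008..0.011 med 0.001  z 0.141..0.158 bright 138
  v=-0.090 n=27 u -0.027..0.029 med 0.002  z 0.111..0.149 bright 140
  v=-0.080 n=23 u -0.030..0.029 med 0.003  z 0.111..0.150 bright 159
  v=-0.070 n=36 u -0.014..0.018 med 0.000  z 0.136..0.160 bright 35
  v=-0.060 n=32 u -0.014..0.019 med -0.000  z 0.140..0.161 bright 28
  v=-0.050 n=25 u -0.013..0.017 med 0.003  z 0.146..0.160 bright 28
  v=-0.040 n=6 u 0.007..0.019 med 0.014  z 0.143..0.161 bright 38
  v=0.100 n=12 u -0.029..-0.004 med -0.019  z 0.113..0.122 bright 148
  v=0.110 n=38 u -0.030..0.021 med -0.009  z 0.112..0.125 bright 166
  v=0.120 n=53 u -0.030..0.029 med -0.001  z 0.111..0.120 bright 165
side 952
  v=
[... 1464 characters left out ...]
), (-90, 109), (-90, 110), (-89, 111), (-87, 110), (-87, 117), (-86, 111), (-84, 113), (-83, 113), (-82, 108), (-80, 111), (-80, 112), (-80, 112), (-77, 113), (-77, 111), (-76, 110), (-76, 111), (-73, 106), (-73, 105), (-72, 101), (-68, 93), (-68, 99), (-67, 95), (-67, 85), (-66, 141), (-65, 147), (-64, 89), (-64, 97), (-64, 92), (-64, 146), (-63, 141), (-61, 150), (-61, 146), (-61, 89), (-61, 92), (-61, 94), (-60, 144), (-58, 145), (-57, 144), (-57, 143), (-50, 111), (-50, 113), (-49, 107), (-48, 118), (-47, 114), (-47, 115), (-44, 113), (-43, 111), (-42, 105), (-40, 111), (-40, 112), (-40, 114), (-37, 111), (-37, 115), (-37, 111), (-34, 118), (-34, 112), (-33, 107), (-31, 116), (-31, 114)]
```

View pics/m2.png

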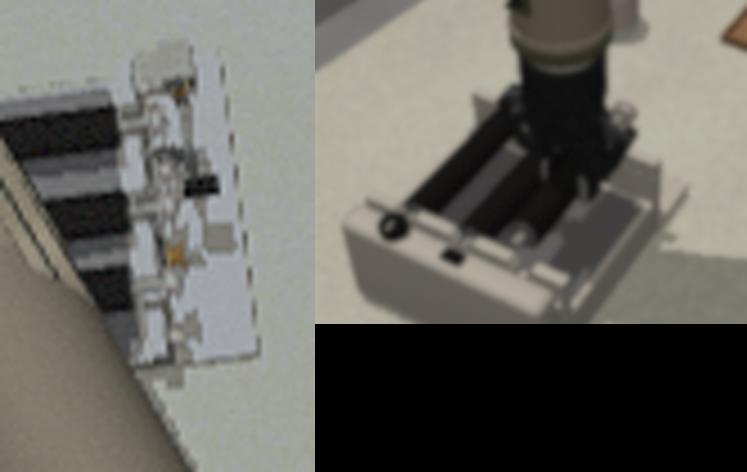

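Drive shaft sits ≈+1.5 mm of the notch centre in mixer x, and the ends clear the walls. I'll shift -1 mm and lower in steps, watching the force.

```bash
python3 -m pendant '{"offset":[[-0.006,0.04,0],[-0.007,0.1,0],[-0.007,0.15,0],[-0.007,0.18,0],[-0.007,0.19,0],[-0.007,0.19,0]],"turn":[[0,0,0],[0,0,0],[0,0,0],[0,0,0],[0,0,0],[0,0,0]]}'
python3 to.py .4942 .1388 .034 7.5
```

```text
clock: 10.5
position: [0.4944, 0.1389, 0.0432]
ee_rot: [0.706, 0.045, -0.046, -0.705]
ft_force: [1.0, -0.5, -3.5]
grip_width: 0.374
(array([-0.0008,  0.0461, -0.0003]), array([ 0.0024, -0.0018, -0.0022])) q [ 0.32  0.33 -0.78  1.89  0.27  1.03 -0.44] F [ 1.  -0.5 -3.5] pos [0.4944 0.1389 0.0432] t 10.5 w 0.3742227463848395
```

```bash
python3 -m pendant '{"offset":[[0,0.01,0],[0,0.02,0],[0,0.03,0],[0,0.03,0]],"turn":[[0,0,0],[0,0,0],[0,0,0],[0,0,0]]}'
python3 to.py .4942 .1388 .034 7.5
```

```text
clock: 11.0
position: [0.4945, 0.1388, 0.0372]
ee_rot: [0.706, 0.045, -0.046, -0.705]
ft_force: [0.4, 0.2, -2.4]
grip_width: 0.376
(array([-0.0013,  0.0162,  0.0002]), array([ 0.0025, -0.0019, -0.0021])) q [ 0.31  0.34 -0.77  1.89  0.28  1.02 -0.45] F [ 0.4  0.2 -2.4] pos [0.4945 0.1388 0.0372] t 11.0 w 0.3755290515134926
```

```bash
python3 -m pendant '{"offset":[[0,0.01,0],[0,0.015,0],[0,0.015,0]],"turn":[[0,0,0],[0,0,0],[0,0,0]]}'
python3 to.py .4942 .1388 .034 7.5;  python3 -m pendant '{"offset":[[0,0.005,0],[0,0.01,0],[0,0.01,0]],"turn":[[0,0,0],[0,0,0],[0,0,0]]}'
python3 to.py .4942 .1388 .034 7.5
```

```text
clock: 11.38
position: [0.4946, 0.1388, 0.0367]
ee_rot: [0.707, 0.045, -0.046, -0.704]
ft_force: [-15.0, -5.8, 31.7]
grip_width: 0.377
(array([-0.0021,  0.0135,  0.0004]), array([ 0.0048, -0.002 , -0.0018])) q [ 0.31  0.34 -0.77  1.89  0.28  1.02 -0.45] F [-15.   -5.8  31.7] pos [0.4946 0.1388 0.0367] t 11.375 w 0.3769459198871049
clock: 11.75
position: [0.4947, 0.1387, 0.0368]
ee_rot: [0.708, 0.045, -0.046, -0.704]
ft_force: [-12.8, -5.1, 26.6]
grip_width: 0.374
(array([-0.0022,  0.0139,  0.001 ]), array([ 0.007 , -0.0022, -0.0018])) q [ 0.31  0.34 -0.77  1.89  0.28  1.02 -0.45] F [-12.8  -5.1  26.6] pos [0.4947 0.1387 0.0368] t 11.75 w 0.37429069693209804
```

Contact at axis ≈ 0.098, with the reaction towards -x: the shaft is on the +x flank. I'll check the moment for which end, back off and shift -x.

```bash
python3 -c "
from workcell import manip;o=manip.get_obs();print(o['torque'],o['ft_force'])"
python3 -m pendant '{"offset":[[0,-0.015,0],[-0.005,-0.02,0],[-0.01,-0.02,0],[-0.01,-0.02,0]],"turn":[[0,0,0],[0,0,0],[0,0,0],[0,0,0]]}'
python3 to.py .4942 .1388 .034 7.5;python3 -c "
from workcell import manip;o=manip.get_obs();print(o['torque'])"
```

```text
[-1.02011318  2.89075522 -0.07771722] [-12.82773625  -5.11713209  26.63201239]
clock: 12.25
position: [0.4926, 0.1384, 0.0406]
ee_rot: [0.708, 0.045, -0.046, -0.704]
ft_force: [-1.0, -0.3, -3.6]
grip_width: 0.376
(array([0.0083, 0.0327, 0.0012]), array([ 0.0069, -0.0022, -0.0021])) q [ 0.32  0.33 -0.78  1.89  0.27  1.03 -0.45] F [-1.  -0.3 -3.6] pos [0.4926 0.1384 0.0406] t 12.25 w 0.37635026809876015
[ 0.06524806 -0.01326478 -0.02059498]
```

```bash
python3 -m pendant '{"offset":[[0,0.01,0],[0,0.02,0],[0,0.025,0],[0,0.025,0]],"turn":[[0,0,0],[0,0,0],[0,0,0],[0,0,0]]}'
python3 to.py .4922 .1384 .034 7.5
```

```text
clock: 12.75
position: [0.4927, 0.1383, 0.0369]
ee_rot: [0.708, 0.045, -0.046, -0.703]
ft_force: [-8.9, -3.8, 18.6]
grip_width: 0.376
(array([-0.0026,  0.0145,  0.0008]), array([ 0.0083, -0.0023, -0.002 ])) q [ 0.31  0.34 -0.77  1.9   0.28  1.02 -0.45] F [-8.9 -3.8 18.6] pos [0.4927 0.1383 0.0369] t 12.75 w 0.37557362914028936
```

Contact at the same height 2 mm further over suggests the flat notch bottom. Checking the height in the images before release.

```bash
python3 -m pendant '{"offset":[[0,-0.004,0],[0,-0.004,0]],"turn":[[0,0,0],[0,0,0]]}'
python3 - <<'E'
from hold import *
p,d=shot("top");q,e=shot("side");np.savez("m3.npz",p=p,d=d,q=q,e=e)
print(manip.get_obs()["ft_force"])
a=np.radians(7.5);X=np.array([np.cos(a),np.sin(a)]);Y=np.array([-X[1],X[0]])
for n,dd in(("top",d),("side",e)):
    P=pts(n,dd);D=P[...,:2]-[.5587,.1475];mx=D@X;my=D@Y;z=P[...,2]
    for nm,c in(("spare",-.064),("mid",0)):
        for l,lo,hi in(("pul",-.110,-.098),("jd",-.09,-.08),("slv-",-.07,-.045),("slv+",.035,.07),("ji",.08,.09)):
            w=(abs(mx-c)<.018)&(my>lo)&(my<hi)&(z>.07)&(z<.13)
            if w.sum()>5:
                zz=z[w];k=zz>np.percentile(zz,70);print(n,nm,l,w.sum(),"z90 %.4f"%np.percentile(zz,90),"x of top %.4f"%(np.median(mx[w][k])-c))
E
```

```text
clock: 13.0
position: [0.4928, 0.1384, 0.0376]
ee_rot: [0.708, 0.045, -0.046, -0.703]
ft_force: [-0.2, 0.1, -3.0]
grip_width: 0.376
[ 0.46553417 -0.56859997 -3.78577705]
top spare pul 20 z90 0.1100 x of top -0.0004
top spare jd 35 z90 0.1133 x of top 0.0094
top spare slv- 68 z90 0.1154 x of top 0.0008
top mid pul 19 z90 0.1098 x of top -0.0008
top mid jd 33 z90 0.1117 x of top 0.0117
top mid slv- 76 z90 0.1160 x of top 0.0022
side spare pul 26 z90 0.1064 x of top -0.0063
side spare jd 15 z90 0.1081 x of top -0.0111
side spare slv+ 149 z90 0.1113 x of top -0.0028
side spare ji 52 z90 0.1090 x of top 0.0071
side mid slv+ 151 z90 0.1113 x of top -0.0032
side mid ji 56 z90 0.1095 x of top 0.0117
```

The spare sits at the same height as the fitted roller: sleeve 0.1154 vs 0.1160 at the drive end and 0.1113 in both at the idle end, pulley 0.1100 vs 0.1098. It's seated. Lower the last bit, release and rise.

```bash
python3 -m pendant '{"offset":[[0,0.002,0],[0,0.003,0],[0,0.003,0]],"turn":[[0,0,0],[0,0,0],[0,0,0]]}'
python3 -m pendant '{"offset":[[0,0,0],[0,0,0],[0,0,0],[0,0,0],[0,-0.05,0],[0,-0.15,0],[0,-0.35,0],[0,-0.6,0],[0,-0.8,0],[0,-0.8,0]],"turn":[[0,0,0],[0,0,0],[0,0,0],[0,0,0],[0,0,0],[0,0,0],[0,0,0],[0,0,0],[0,0,0],[0,0,0]]}' 54 70
python3 -c "
import numpy as np
a=np.radians(7.5);X=np.array([np.cos(a),np.sin(a)]);Y=np.array([-X[1],X[0]]);o=np.array([.5587,.1475])
for x in(-.001,-.031,.0335): print(x,o+X*x-.131*Y)"
python3 to.py .5451 .0135 .198 97.5;python3 to.py .5451 .0135 .198 -82.5
```

```text
clock: 13.48
position: [0.4928, 0.1384, 0.0371]
ee_rot: [0.708, 0.045, -0.046, -0.703]
ft_force: [-2.6, -1.3, 4.1]
grip_width: 0.378
clock: 14.72
position: [0.4946, 0.1404, 0.2016]
ee_rot: [0.708, 0.048, -0.044, -0.703]
ft_force: [1.1, 0.1, -0.0]
grip_width: 0.538
-0.001 [0.57480749 0.0174902 ]
-0.031 [0.54506414 0.01357441]
0.0335 [0.60901233 0.02199335]
(array([ 0.1682,  0.023 , -0.6618]), array([ 1.170e-02, -2.002e+00, -1.200e-03])) q [ 0.39  0.15 -0.82  1.71  0.12  1.33 -0.33] F [ 1.1  0.1 -0. ] pos [0.4946 0.1404 0.2016] t 14.725 w 0.5382816021706437
(array([ 0.1682,  0.023 , -0.6618]), array([1.200e-03, 1.998e+00, 1.170e-02])) q [ 0.39  0.15 -0.82  1.71  0.12  1.33 -0.33] F [ 1.1  0.1 -0. ] pos [0.4946 0.1404 0.2016] t 14.725 w 0.5382816021706437
```

Released, and the arm has lifted. Shut the gripper, turn 90° and move to the -x side of the tab, staying high.

```bash
python3 -m pendant '{"offset":[[0.04,0,-0.15],[0.08,0,-0.3],[0.12,0,-0.45],[0.16,0,-0.6],[0.168,0,-0.66],[0.168,0,-0.66]],"turn":[[0,-0.2,0],[0,-0.4,0],[0,-0.6,0],[0,-0.8,0],[0,-1,0],[0,-1,0]]}' 0 70
python3 -m pendant '{"offset":[[0,0,0],[0,0,0],[0,0,0],[0,0,0],[0,0,0],[0,0,0]],"turn":[[0,-0.2,0],[0,-0.4,0],[0,-0.6,0],[0,-0.8,0],[0,-1,0],[0,-1,0]]}'
python3 to.py .5451 .0135 .098 97.5
python3 - <<'E'
from h import *
p,d=shot("top");q,e=shot("side");np.savez("t1.npz",p=p,d=d,q=q,e=e)
a=np.radians(7.5);X=np.array([np.cos(a),np.sin(a)]);Y=np.array([-X[1],X[0]])
for n,dd in(("top",d),("side",e)):
    P=pts(n,dd);D=P[...,:2]-[.5587,.1475];mx=D@X;my=D@Y;z=P[...,2]
    for nm,c in(("spare",-.064),("mid",0)):
        for l,lo,hi in(("pul",-.110,-.098),("slv-",-.07,-.045),("slv+",.035,.07)):
            w=(abs(mx-c)<.018)&(my>lo)&(my<hi)&(z>.07)&(z<.13)
            if w.sum()>5: print(n,nm,l,w.sum(),"z90 %.4f"%np.percentile(z[w],90))
    w=(abs(mx)<.04)&(abs(my+.131)<.025)&(z>.13)&(z<.165);print(n,"tab",w.sum(),np.percentile(mx[w],[5,50,95]).round(4) if w.sum() else 0,np.percentile(my[w],[5,50,95]).round(4)if w.sum() else 0)
A=crop(p,170,140,300,245,3);B=crop(q,150,170,300,300,3);H=390
cv2.imwrite("pics/t1.png",cv2.resize(cv2.hconcat([cv2.copyMakeBorder(A,0,H-A.shape[0],0,0,0),B]),None,fx=.94,fy=.94))
E
```

```text
clock: 15.48
position: [0.5448, 0.013, 0.2025]
ee_rot: [0.637, 0.312, -0.311, -0.632]
ft_force: [0.6, -0.2, 0.4]
grip_width: -0.003
clock: 16.23
position: [0.5445, 0.014, 0.2026]
ee_rot: [-0.471, -0.53, 0.53, 0.465]
ft_force: [-0.3, 0.1, -0.6]
grip_width: -0.0
(array([ 0.000e+00,  5.228e-01, -4.000e-04]), array([ 0.0058, -0.0089, -0.0076])) q [ 0.67  0.26 -0.91  1.63  0.21  1.36  1.43] F [-0.3  0.1 -0.6] pos [0.5445 0.014  0.2026] t 16.225 w -0.0003550846545151945
top spare slv- 56 z90 0.1159
top spare slv+ 112 z90 0.1154
top mid slv- 20 z90 0.1126
top mid slv+ 109 z90 0.1154
top tab 0 0 0
side spare pul 24 z90 0.1047
side spare slv- 79 z90 0.1107
side spare slv+ 151 z90 0.1112
side mid pul 39 z90 0.1048
side mid slv- 85 z90 0.1114
side mid slv+ 149 z90 0.1112
side tab 52 [-0.0086 -0.0034  0.0044] [-0.1419 -0.123  -0.1178]
```

View pics/t1.png

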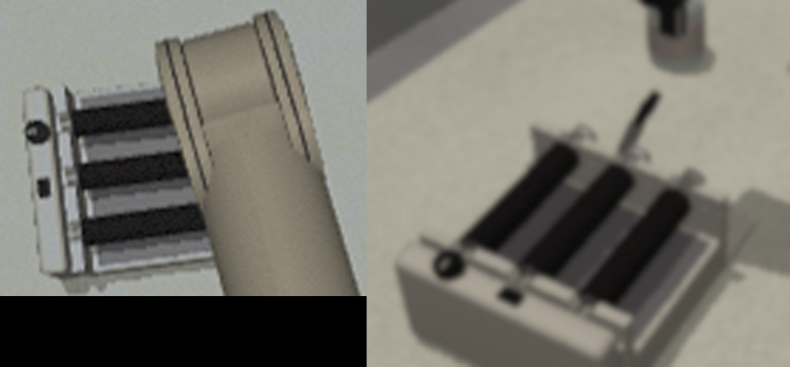

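All three rollers sit alike, and the tab (side crop ≈(648,105)) is at home. The shut fingers are above its -x side. Lowering so the tips are at z≈0.135.

```bash
python3 -m pendant '{"offset":[[0,0.12,0],[0,0.3,0],[0,0.45,0],[0,0.52,0],[0,0.52,0]],"turn":[[0.006,-0.009,-0.008],[0.006,-0.009,-0.008],[0.006,-0.009,-0.008],[0.006,-0.009,-0.008],[0.006,-0.009,-0.008]]}'
python3 to.py .5748 .0175 .098 97.5
python3 - <<'E'
from h import *
q,e=shot("side")
P=pts("side",e);a=np.radians(7.5);X=np.array([np.cos(a),np.sin(a)]);Y=np.array([-X[1],X[0]]);D=P[...,:2]-[.5587,.1475];mx=D@X;my=D@Y;z=P[...,2]
w=(abs(mx+.031)<.03)&(abs(my+.131)<.03)&(z>.115)&(z<.17)
for zz in np.arange(.12,.17,.006):
    k=w&(abs(z-zz)<.003)
    if k.sum():print(round(zz,3),k.sum(),"x",mx[k].min().round(4),mx[k].max().round(4),"y",my[k].min().round(3),my[k].max().round(3))
cv2.imwrite("pics/t2.png",crop(q,190,150,290,250,5))
E
```

```text
clock: 16.95
position: [0.5448, 0.0133, 0.0983]
ee_rot: [-0.467, -0.531, 0.531, 0.467]
ft_force: [-0.3, -1.4, -0.1]
grip_width: 0.0
(array([ 0.0019,  0.0013, -0.1513]), array([-0.0013, -0.0042,  0.0007])) q [ 0.63  0.36 -0.88  1.75  0.3   1.17  1.37] F [-0.3 -1.4 -0.1] pos [0.5448 0.0133 0.0983] t 16.95 w 0.0004049526232159342
0.132 3 x -0.0035 -0.0026 y -0.141 -0.124
0.138 11 x -0.0416 -0.0012 y -0.143 -0.118
0.144 14 x -0.043 -0.0034 y -0.132 -0.118
0.15 27 x -0.042 -0.0027 y -0.135 -0.116
0.156 17 x -0.0421 -0.0016 y -0.136 -0.117
0.162 18 x -0.0423 -0.0272 y -0.136 -0.115
0.168 8 x -0.0416 -0.0298 y -0.129 -0.116
```

View pics/t2.png

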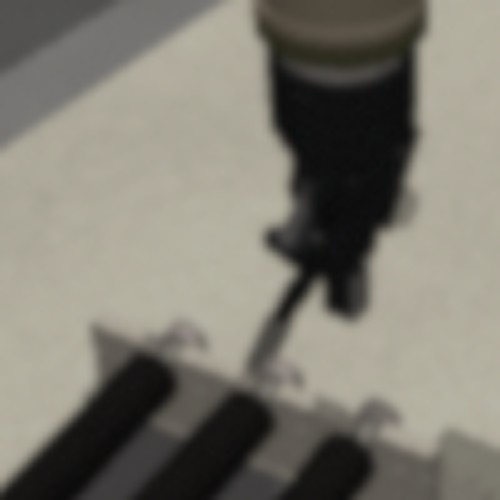

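```bash
python3 -m pendant '{"offset":[[0,0,-0.04],[0,0,-0.08],[0,0,-0.11],[0,0,-0.14],[0,0,-0.17],[0,0,-0.2],[0,0,-0.2]],"turn":[[0,0,0],[0,0,0],[0,0,0],[0,0,0],[0,0,0],[0,0,0],[0,0,0]]}'
cat > st.py <<'E'
from h import *
o=manip.get_obs();a=np.radians(7.5);X=np.array([np.cos(a),np.sin(a)]);Y=np.array([-X[1],X[0]]);D=o["position"][:2]-[.5587,.1475]
print("tool mixer x %.4f y %.4f z %.4f  Fx %.1f Fy %.1f Fz %.1f t %.2f"%(D@X,D@Y,o["position"][2],o["ft_force"][:2]@X,o["ft_force"][:2]@Y,o["ft_force"][2],o["clock"]),"q",o["joint_pos"].round(2) if hasattr(o["joint_pos"],"round") else o["joint_pos"])
E
python3 st.py
```

```text
clock: 17.88
position: [0.5851, 0.0185, 0.1]
ee_rot: [-0.467, -0.531, 0.531, 0.467]
ft_force: [-8.1, -1.8, 7.0]
grip_width: 0.002
tool mixer x 0.0094 y -0.1314 z 0.1000  Fx -8.3 Fy -0.8 Fz 7.0 t 17.88 q [ 0.57  0.45 -0.85  1.65  0.35  1.21  1.34]
```

```bash
python3 -m pendant '{"offset":[[0,0,-0.02],[0,0,-0.04],[0,0,-0.06],[0,0,-0.06]],"turn":[[0,0,0],[0,0,0],[0,0,0],[0,0,0]]}' >/dev/null; python3 st.py
python3 -m pendant '{"offset":[[0,0,-0.015],[0,0,-0.03],[0,0,-0.03]],"turn":[[0,0,0],[0,0,0],[0,0,0]]}' >/dev/null; python3 st.py
```

```text
tool mixer x 0.0217 y -0.1315 z 0.1007  Fx -4.4 Fy 0.3 Fz 4.4 t 18.38 q [ 0.54  0.47 -0.84  1.61  0.37  1.22  1.33]
tool mixer x 0.0271 y -0.1316 z 0.1012  Fx -9.5 Fy -0.2 Fz 5.5 t 18.75 q [ 0.53  0.48 -0.84  1.6   0.37  1.23  1.33]
```

```bash
python3 -m pendant '{"offset":[[0,0,-0.015],[0,0,-0.03],[0,0,-0.03]],"turn":[[0,0,0],[0,0,0],[0,0,0]]}' >/dev/null; python3 st.py
python3 - <<'E'
from h import *
p,d=shot("top");q,e=shot("side");np.savez("t3.npz",p=p,d=d,q=q,e=e)
a=np.radians(7.5);X=np.array([np.cos(a),np.sin(a)]);Y=np.array([-X[1],X[0]])
for n,dd,pp in(("side",e,q),("top",d,p)):
    P=pts(n,dd);D=P[...,:2]-[.5587,.1475];mx=D@X;my=D@Y;z=P[...,2]
    w=(mx>-.02)&(mx<.085)&(abs(my+.128)<.03)&(z>.04)&(z<.17)
    for zz in np.arange(.045,.172,.008):
        k=w&(abs(z-zz)<.004)
        if k.sum():print(n,round(zz,3),k.sum(),"x",np.percentile(mx[k],[0,20,50,80,100]).round(3),"y",my[k].min().round(3),my[k].max().round(3))
A=crop(p,225,145,290,225,6);B=crop(q,180,140,270,240,5);H=500
A=cv2.copyMakeBorder(A,0,20+max(0,H-A.shape[0]),0,0,0)[:500];cv2.imwrite("pics/t3.png",cv2.resize(cv2.hconcat([A,B]),None,fx=.95,fy=.95))
E
```

```text
tool mixer x 0.0321 y -0.1316 z 0.1013  Fx -9.4 Fy 0.5 Fz 3.4 t 19.12 q [ 0.52  0.5  -0.83  1.58  0.38  1.24  1.32]
side 0.077 7 x [0.036 0.038 0.041 0.046 0.048] y -0.124 -0.119
side 0.085 12 x [0.008 0.038 0.043 0.049 0.051] y -0.123 -0.101
side 0.093 27 x [-0.015  0.01   0.046  0.053  0.074] y -0.126 -0.099
side 0.101 57 x [-0.015 -0.006  0.045  0.06   0.073] y -0.128 -0.098
side 0.109 25 x [-0.007  0.03   0.048  0.057  0.067] y -0.123 -0.098
side 0.117 11 x [0.038 0.041 0.045 0.049 0.052] y -0.125 -0.118
side 0.125 12 x [0.038 0.042 0.044 0.048 0.05 ] y -0.128 -0.116
side 0.133 11 x [0.042 0.043 0.044 0.047 0.051] y -0.13 -0.117
side 0.141 19 x [0.023 0.025 0.043 0.049 0.053] y -0.136 -0.117
side 0.149 29 x [0.02  0.023 0.032 0.045 0.052] y -0.136 -0.118
side 0.157 29 x [0.02  0.025 0.038 0.05  0.056] y -0.134 -0.116
side 0.165 22 x [0.021 0.022 0.027 0.036 0.052] y -0.136 -0.115
```

View pics/t3.png

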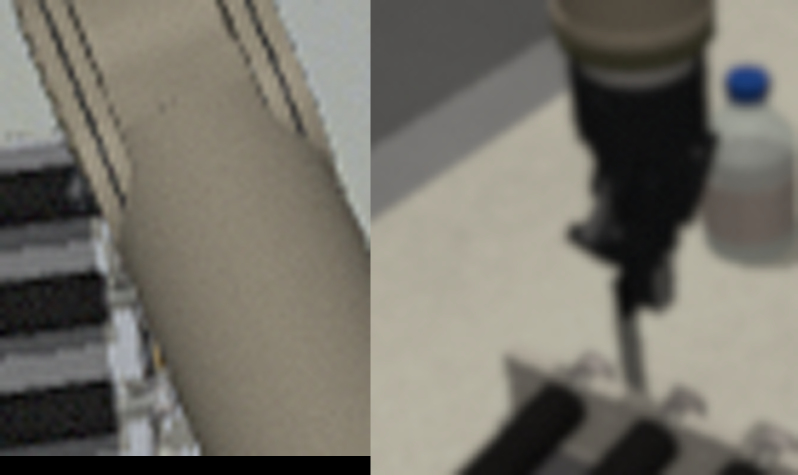

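Side view: the steel arm now stands nearly upright against the fingers. To estimate the angle independently, I'll compare the tab's +x edge with its home position.

```bash
python3 - <<'E'
from h import *
a=np.radians(7.5);X=np.array([np.cos(a),np.sin(a)]);Y=np.array([-X[1],X[0]])
def edge(e,r):
    P=pts("side",e);D=P[...,:2]-[.5587,.1475];mx=D@X;my=D@Y;z=P[...,2];out=[]
    for v in range(130,240):
        k=np.where((my[v]>-.135)&(my[v]<-.112)&(z[v]>.115)&(z[v]<.168)&(mx[v]>r[0])&(mx[v]<r[1]))[0]
        if len(k): 
            j=k[np.argmax(mx[v][k])] ;i=k[np.argmin(mx[v][k])];out.append([v,mx[v,i],mx[v,j],z[v,j],my[v,j],len(k)])
    return np.array(out)
for nm,e,r in(("home",np.load("side0.npz")["d"],(-.03,.03)),("t1",np.load("t1.npz")["e"],(-.03,.03)),("now",np.load("t3.npz")["e"],(.02,.075))):
    o=edge(e,r);print(nm);print((o*[1,1e3,1e3,1e3,1e3,1]).round(0).astype(int).tolist())
E
```

```text
home
[[204, -2, -2, 154, -132, 1], [205, -7, -1, 153, -128, 4], [206, -9, -1, 154, -122, 5], [207, -8, -1, 152, -118, 6], [208, -9, 1, 147, -120, 5], [209, -8, 2, 145, -117, 5], [210, -5, 3, 141, -118, 5], [211, -5, 8, 132, -121, 5], [212, -1, 14, 124, -124, 6], [213, 0, 16, 120, -123, 6], [214, 1, 15, 119, -121, 5], [215, 2, 12, 116, -121, 5], [216, 2, 8, 116, -119, 2]]
t1
[[204, -7, -1, 152, -134, 2], [205, -7, 0, 151, -130, 4], [206, -8, -2, 155, -121, 5], [207, -7, -2, 155, -116, 5], [208, -9, 0, 149, -119, 5], [209, -6, 4, 142, -121, 5], [210, -7, 3, 140, -118, 5], [211, -4, 8, 132, -121, 5], [212, -3, 14, 124, -124, 6], [213, -1, 16, 121, -122, 6], [214, 1, 17, 116, -123, 5], [215, 2, 12, 116, -121, 5], [216, 2, 5, 116, -120, 2]]
now
[[197, 52, 52, 162, -126, 1], [198, 21, 54, 159, -124, 5], [199, 21, 56, 157, -121, 13], [200, 20, 53, 153, -122, 13], [201, 22, 50, 155, -117, 12], [202, 23, 52, 149, -119, 12], [203, 21, 52, 144, -120, 12], [204, 21, 53, 141, -119, 13], [205, 23, 53, 137, -119, 12], [206, 23, 51, 136, -117, 8], [207, 41, 48, 134, -117, 5], [208, 41, 50, 128, -119, 5], [209, 38, 50, 124, -119, 5], [210, 41, 52, 117, -121, 5], [211, 39, 45, 118, -120, 3], [212, 38, 47, 115, -118, 3]]
```

Allowing for the edge bias seen at home, the +x edge gives θ ≈ 0.41–0.44. The finger contact gives ≈ 0.41. Both are past the click, clear of the pawl (0.375) and short of the stop (0.50). One last check of hold and force, then hand in.

```bash
python3 st.py; python3 - <<'E'
from h import *
q,e=shot("side")
P=pts("side",e);q0=np.load("side0.npz")["p"]
h=lambda p:cv2.inRange(cv2.cvtColor(p,cv2.COLOR_RGB2HSV),(105,120,60),(125,255,255))
for b in((70,290,160,350),(240,145,275,170)):
    print([np.argwhere(h(p)[b[1]:b[3],b[0]:b[2]]).mean(0).round(1) for p in(q0,q)])
E
python3 st.py; python3 -c "
from workcell import manip;print(manip.hand_in())"
```

```text
tool mixer x 0.0320 y -0.1316 z 0.1013  Fx -9.9 Fy -0.8 Fz 4.1 t 19.23 q [ 0.52  0.5  -0.83  1.58  0.38  1.24  1.32]
[array([29.3, 42.9]), array([29.5, 42.8])]
[array([12.4, 18.8]), array([12.4, 18.8])]
tool mixer x 0.0319 y -0.1316 z 0.1013  Fx -9.5 Fy 0.2 Fz 3.7 t 19.27 q [ 0.52  0.5  -0.83  1.58  0.38  1.24  1.32]
the job is handed in; nothing more can be done
None
```

The job is handed in at 19.3 s. The spare roller is in the empty notches with its pulley in the drive bay, and released. The arm is still pushing the tensioner back by its tab.

**Roller:** after release, its sleeve and pulley stood at the same heights as the fitted roller beside it, within about 1 mm wherever both ends were clearly visible.

**Tensioner:** the fingers hold with a steady push of about 9.5 N. Two estimates put the arm angle at 0.41 and 0.41–0.44 rad. That is past the click (0.35), clear of the pawl (0.375) and short of the stop (0.50).

**Bystanders:** the bottle cap and the tube caps had not moved in the side view. I did not check the screwdriver and cover separately, but nothing came near them.

**What disagreed or could not be checked:**
- The reported tool position lies about 37 mm too far along the fingers compared with the camera images. My first grip therefore closed just above the roller on nothing. I corrected for this, and the second grip held.
- While lowering the roller into the notches, contact forces reached about 32 N, carried through the roller.
- I could not see the pawl itself, because the arm blocked the top view. The click is inferred from the arm angle and a dip in the push force on the way.

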